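Tighten the shaker's drive with the star-wheel adjuster

ROBOT

A 6-joint arm with a two-finger parallel gripper is mounted at the origin on the work surface. World frame = base frame: x ahead of the robot, y to its left, z up, the work surface at z = 0. Lengths are in m, angles in rad, forces in N, time in s.
With the tool pointing down it reaches from about 0.35 to 0.725 m from the base axis. Payload 6 kg.
Tool frame: the origin (TCP) lies at the very end of the fingers, on their centre line; the grasp point (between the pads) lies behind it (manip.grasp_offset is the z of the grasp point in the tool frame, in m); z points along the fingers, y is the line along which they close (so a half turn about z gives the same grasp; the last joint's range is limited). The gripper opens to 85 mm and grips with 20 to 120 N. Pads are 22 mm wide; open, the fingers measure 114 mm over their backs; the gripper's body (76 mm by 85 mm) begins 54 mm behind the grasp point. The pads swing forward as they close: fully open they stand 13 mm farther back than shut.
Start: joints at [1.679, 0.04, 0.085, 0, -1.615, -0.334], TCP at [0.134, 0.585, 0.231] pointing down, gripper open.
Joint ranges: [-2.56, 2.56], [-1.29, 2.01], [-1.08, 1.49], [-3.29, 1.98], [-2.81, -0.18], [-2.99, 2.99]. Speed limits (rad/s): [2.57, 2.57, 3.01, 3.14, 3.14, 3.14].

INTERFACE

Orientations are given as a unit quaternion [w, x, y, z].
In Python, from workcell import manip gives the robot as it stands.
- The arm moves only by the tool move_arm, never from a script. Its argument "targets" is a list that holds one entry, the list of rows, each a list of 7 numbers: the shift along the tool's x, y, z scaled (see below), then the turn, a rotation vector about the tool's x, y, z scaled (see below), then the closure, from -1 (fully open) to 1 (shut), so that 0 is half open. A call has exactly 8 rows; each row shifts and turns the commanded pose from where the row before left it, along the tool's axes as they then stand; what a row does not reach is not made up. The controller multiplies each number of a shift by 0.04 m and each number of a turn by pi/2 rad. A row lasts 1/10 s, in which the tool goes at most 50 mm and 8.59 degrees, less where a joint would pass 70% of its speed; a pose out of reach is approached as far as the arm can. A call with a number of a shift or a turn outside -1 to 1 is refused whole. A call with a gripper value outside its range is refused whole. The fingers move at their own pace and stop on an object; "newtons" is the grip in N (left out, the last holds). Time passes only in rows, so rows that do not move let the fingers close, or fill a call up. It gives the time, the measured TCP pose, the force, the opening and the grip force at its end, in the units of the state.
- manip.read_state(): the state, without advancing time (a new reading comes with each control period).
- manip.camera(name): name is "side" or "top" or "wrist"; returns the picture (384x512x3 uint8, red, green, blue); there is no depth.
- manip.camera_model(name): a dict with "camera_matrix" (3x3 intrinsics, pixels), "R" (3x3) and "t" (3): a world point X has camera coordinates R X + t. Camera axes: x right, y down, z forward; pixel columns grow to the right and rows downward; lengths in m; the calibration is good to about 2 mm. A picture is of the moment at which its call begins: read the wrist's pose just before it. camera_model takes no time and is no camera call; for the wrist camera it gives the pose at the moment of the call.
- manip.job_done(): hands the job in; it is judged then, once.
The state is a dict: "t": time; "qpos": joint angles; "joint_vel": joint speeds; "joint_efforts": joint torques, N m; "position": TCP position; "ee_rot": TCP orientation; "force": force on the tool from outside, world axes, zero at the start; "wrist_torque": the same for the moment, N m; "width": finger opening in m; "grasp_force": force on a finger pad.
Only numpy, scipy, OpenCV 4.12 (cv2) and the standard library are available. Lean on these libraries where they do the work, as an engineer would, in place of code of your own. Each camera call takes 0.05 s, during which the arm holds its last target. There are 200 camera calls.

TASK

Take the flat-bladed adjusting spoon out of the tool stand, reach down with it through the narrow slot in the top of the orbital shaker, and push the star wheel round a tooth's worth at a time, gently and never forcing the blade, until the pointer under the round window stands on the wide mark, without running past it. Then put the spoon back in its hole in the stand and leave everything else as it is.

Things in the scene. Friction and masses are not known exactly. Their poses are not given: they have to be found in the camera images.
- shaker: Orbital shaker, platform taken off: a fixed white box 280 (x) by 320 (y) by 100 mm high, teal control panel on its -x face. Origin: centre of its underside; z up. On top: crank posts up to 20 mm high at the corners and far middle, an aluminium service plate (78 by 104 mm, top at 100 mm) with the slot, and the round tension window. It and its wheel must never take more than 30 N.
- slot (a point): Centre of the slot, at the service plate's top. Axes as the shaker's: 30 mm long (y), 11 mm wide (x), plate 3 mm thick, hollow below down to the wheel. It leaves room for strokes of about one tooth. The ends of the topmost teeth stand 6 mm below this level, the tooth roots 14 mm below.
- star_axle (a point): Centre of the steel star wheel on its level axle (along the shaker's x), 34 mm under slot; top teeth move along the slot. 10 equal square-ended teeth, 7.5 mm thick, 12 mm wide; 56 mm over the teeth, 40 mm at the roots. How the teeth stand differs each time and is not given: look or feel. Push top teeth to the shaker's +y to tighten: 5 to 9 N, growing; 15 mm of blade travel a tooth. It stays where left.
- pointer (a joint): Tension pointer (rad): thin black needle lying level under the round window (100 mm across, 10 mm above the plate), moved only by the star wheel. 0 = on the wide mark (4.7 mm, where it points along the shaker's +x); negative = slack; it grows, anticlockwise from above, by 0.2 per tooth tightened. Thin ticks are one tooth apart. It starts 1.8 to 2.8 teeth short of the wide mark.
- pointer_tip (a point): Tip of the pointer, 36 mm from its pivot.
- spoon_handle (a point): Centre of the handle of the adjusting spoon, the tool in the stand with the flat rectangular black handle: 18 mm thick (its x) by 26 mm wide (its y) by 50 mm high (z, up as it stands). The handle's underside, 25 mm below this point, rests on the stand. The tool weighs about 70 g.
- spoon_tip (a point): End of the spoon's steel blade, 73 mm straight below the handle's centre. The blade is 3.5 mm thick (x) by 8 mm wide (y) over its last 22 mm, then a round 7 mm shank up to the handle. Same axes as the handle.
- stand: Tool stand: a fixed grey block 56 (x) by 160 (y) by 58 mm high. Three upright round through holes, 13.5 mm across, chamfered 2 mm, in a row along its y at -52, 0 and +52 mm. Origin: centre of its underside. The spoon hangs in one by its handle, blade down, tip 10 mm above the bench; the others hold round-handled drivers. Which hole is whose changes.
- hex_driver: Round-handled ball-end hex driver (handle 22 mm in diameter and 56 mm high) hanging in another hole of the stand; not to be disturbed. Origin: tip of its shank.
- nut_driver: Round-handled nut driver (handle 19 to 23 mm in diameter, 50 mm high) hanging in another hole of the stand; not to be disturbed. Origin: tip of its shank.
- tape_roll: Roll of red tape lying flat, 76 mm in diameter, 25 mm high; not to be disturbed. Origin: centre of its underside.
- screw_dish: Shallow white dish 88 mm in diameter with the platform's screws in it, about 21 mm high; not to be disturbed. Origin: centre of its underside.
- reagent_bottle: Small glass reagent bottle with a blue cap, 60 mm in diameter and 120 mm high; not to be disturbed. Origin: centre of its underside.
Not all that is in view belongs to the job. What is shaped like the nut_driver but pink or turquoise is not meant. What is shaped like the part that bears spoon_handle but green is not meant.

How it is judged:
On the way, in this order (a step that is already met when the one before it is completed fails the run):
1. the spoon's blade is down in the slot, past the ends of the wheel's teeth (z of spoon_tip in the frame of slot between -0.03 and -0.009 m and x of spoon_tip in the frame of slot between -0.008 and 0.008 m and y of spoon_tip in the frame of slot between -0.018 and 0.018 m), for 0.1 s.
2. the wheel has been worked round until the pointer stands on the wide mark (value of joint pointer between -0.06 and 0.06 rad), for 0.2 s.
At the end, for the whole second after the job is handed in: The pointer stands on the wide mark (within 0.06 rad of it, about 2 mm at its tip), and the spoon hangs upright again in its own hole of the stand, seated on its handle (its centre within 10 mm of where it was at the start, leaning less than 0.15 rad) (all of step 2 and distance of spoon_handle from where it was at the start of the episode below 0.01 m and angle between spoon_handle's own z axis and vertical below 0.15 rad); the robot touches nothing.
It fails at once if the blade is forced: more than 30 N on the shaker or its wheel (contact force between shaker and anything else above 30 N).
It fails at once if the pointer runs half a tooth (0.1 rad) past the wide mark (value of joint pointer above 0.1 rad).
It fails at once if the other two drivers are pulled out or knocked over (distance of any of hex_driver, nut_driver from where it was at the start of the episode above 0.015 m).
It fails at once if tape, dish or bottle is pushed away or knocked over (distance of any of tape_roll, screw_dish, reagent_bottle from where it was at the start of the episode above 0.02 m).
It also fails if it takes over 69 s, if anything falls off the work surface, if the arm or the gripper's body presses on something with over 40 N, if the wrist force passes 120 N, or if a joint passes its speed limit or range.

## Working session

There is one attempt and no reset: what is moved stays moved. The work goes in short steps, Python scripts to look and compute and a tool call to move; the robot and the scene stay as the last step left them, time stands still between calls to the robot, and variables do not carry over. Pictures are saved under pics/ and viewed, at most 10 in all, crops included, and the job is handed in when it is done.

Besides the shell and the picture viewer there is one more tool, called after "Request:" by a JSON object that holds its "name" and its "arguments", one argument or row to a line. move_arm: Moves the arm, as the interface text tells. Its arguments: {"type":"object","properties":{"targets":{"type":"array","items":{"type":"array","items":{"type":"array","items":{"type":"number"}}}},"newtons":{"type":"number"}},"required":["targets"]}

```bash
mkdir -p pics; cat > h.py <<'E'
import numpy as np, cv2
from workcell import manip
from scipy.spatial.transform import Rotation as R
def snap(n,f=None):
    m=manip.camera_model(n); im=manip.camera(n)
    if f: cv2.imwrite('pics/'+f,im[:,:,::-1])
    return im,m
def ray(m,p):
    K=np.array(m['camera_matrix']);Rm=np.array(m['R']);t=np.array(m['t'])
    d=Rm.T@np.linalg.solve(K,[p[0],p[1],1]); return -Rm.T@t,d
def onz(m,p,z):
    o,d=ray(m,p); return o+d*(z-o[2])/d[2]
def tri(l):
    A=np.zeros((3,3));b=np.zeros(3)
    for m,p in l:
        o,d=ray(m,p);d=d/np.linalg.norm(d);P=np.eye(3)-np.outer(d,d);A+=P;b+=P@o
    x=np.linalg.solve(A,b)
    return x
def proj(m,X):
    c=np.array(m['camera_matrix'])@(np.array(m['R'])@np.array(X)+np.array(m['t']));return c[:2]/c[2]
E
python3 - <<'E'
from h import *
np.set_printoptions(precision=4,suppress=True)
s=manip.read_state();print(s,manip.grasp_offset)
a=[]
for n in['top','side']:
    im,m=snap(n,n+'0.png');print(n,m);a.append(im)
E
```

```text
{'t': 0.0, 'qpos': array([ 1.6787,  0.0408,  0.0838, -0.0005, -1.6155, -0.3337]), 'joint_vel': array([-0.0003,  0.0009,  0.0006,  0.0007,  0.0012, -0.0038]), 'joint_efforts': array([  0.0002, -36.8201,  34.7422,   6.9325,  -0.0052,   0.    ]), 'position': array([0.1341, 0.5845, 0.2302]), 'ee_rot': array([ 0.0009,  0.9936, -0.1126, -0.0001]), 'force': array([-0.0233,  0.0541, -0.1205]), 'wrist_torque': array([-0.0549, -0.0231,  0.0072]), 'grasp_force': 0.0, 'width': 0.08502900448482865} -0.0187
top {'camera_matrix': array([[384.6817,   0.    , 259.6935],
       [  0.    , 384.6817, 192.3016],
       [  0.    ,   0.    ,   1.    ]]), 'R': array([[-0.0237, -0.9997, -0.009 ],
       [-0.9867,  0.0249, -0.1605],
       [ 0.1606,  0.005 , -0.987 ]]), 't': array([-0.0111,  0.5142,  1.1858])}
side {'camera_matrix': array([[431.8792,   0.    , 253.7932],
       [  0.    , 431.8792, 192.0906],
       [  0.    ,   0.    ,   1.    ]]), 'R': array([[ 0.7836, -0.6213, -0.0055],
       [-0.3853, -0.479 , -0.7887],
       [ 0.4874,  0.6201, -0.6147]]), 't': array([-0.4201,  0.2817,  1.0851])}
```

View pics/top0.png

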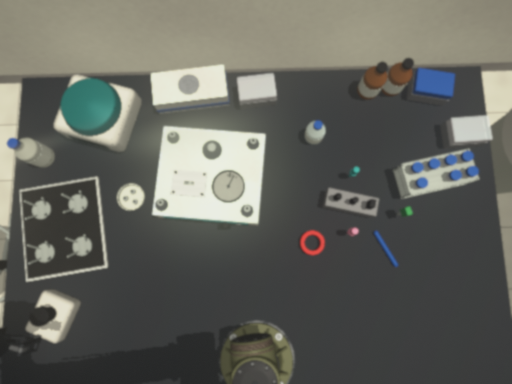

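View pics/side0.png

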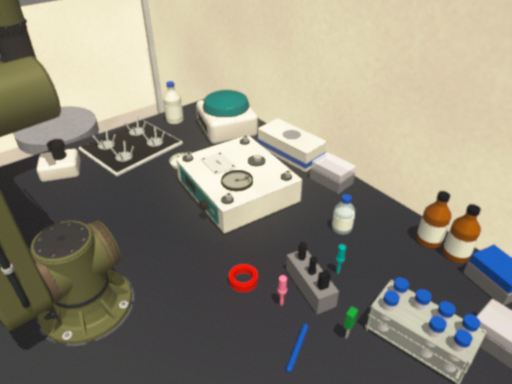

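The top view shows the shaker at (210,175), its slot plate at (189,183), the window at (229,186), the stand at (352,202), and the tape at (313,243). The side view shows the stand at (312,280). I'll enlarge the stand and shaker next.

```bash
python3 - <<'E'
from h import *
np.set_printoptions(precision=4,suppress=True)
t=cv2.imread('pics/top0.png');s=cv2.imread('pics/side0.png')
f=lambda im,x,y,w,h:cv2.resize(im[y:y+h,x:x+w],(400,300),interpolation=cv2.INTER_CUBIC)
cv2.imwrite('pics/c0.png',np.vstack([np.hstack([f(t,312,172,80,60),f(s,270,230,80,60)]),np.hstack([f(t,150,120,120,110),f(s,170,130,140,105)])]))
m=manip.camera_model('top')
for n,p,z in[('slot',(189,183),.1),('window',(229,186),.11),('stand',(352,202),.1),('c',(163,127),.1),('c',(266,133),.1),('c',(259,223),.1),('c',(153,216),.1),('tape',(313,243),.025),('dish',(130,197),.02),('bottle',(316,126),.12)]: print(n,onz(m,p,z))
m=manip.camera_model('wrist');print(m, -np.array(m['R']).T@m['t'])
E
```

```text
slot [0.5384 0.1911 0.1   ]
window [0.5242 0.0682 0.11  ]
stand [ 0.4676 -0.3017  0.1   ]
c [0.7188 0.2736 0.1   ]
c [ 0.6908 -0.0481  0.1   ]
c [ 0.4111 -0.0197  0.1   ]
c [0.44   0.2992 0.1   ]
tape [ 0.3498 -0.1883  0.025 ]
dish [0.5124 0.3982 0.02  ]
bottle [ 0.7025 -0.2015  0.12  ]
{'camera_matrix': array([[294.9366,   0.    , 254.5687],
       [  0.    , 294.9366, 191.086 ],
       [  0.    ,   0.    ,   1.    ]]), 'R': array([[-0.2225, -0.9749,  0.0014],
       [-0.941 ,  0.2151,  0.2612],
       [-0.255 ,  0.0568, -0.9653]]), 't': array([ 0.599 , -0.0341,  0.3777])} [0.1975 0.5699 0.3726]
```

View pics/c0.png

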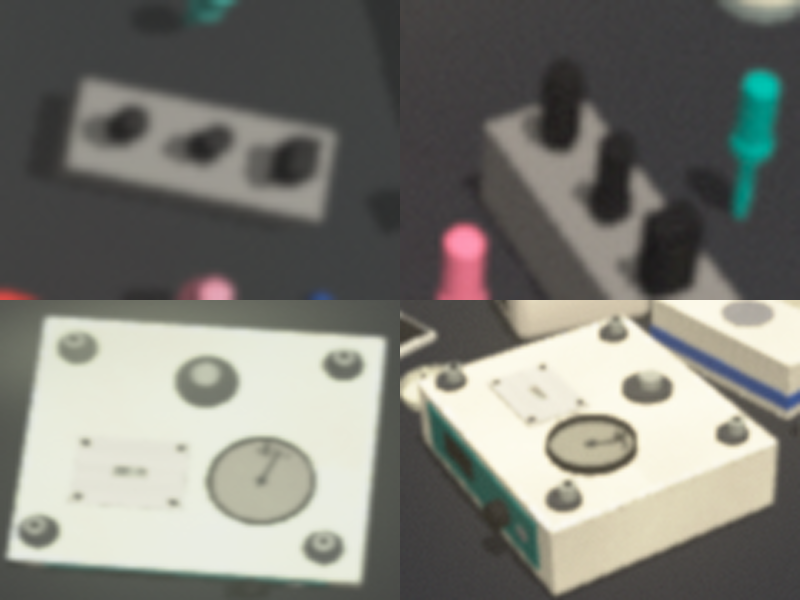

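Request:
{"name": "move_arm", "arguments": {
  "targets": [
    [[0.65,0.5,0,0,0,0,-1],[0.65,0.5,0,0,0,0,-1],[0.65,0.5,0,0,0,0,-1],[0.65,0.5,0,0,0,0,-1],[0.65,0.5,0,0,0,0,-1],[0.65,0.5,0,0,0,0,-1],[0.65,0.5,0,0,0,0,-1],[0.65,0.5,0,0,0,0,-1]]
  ]
}}

```text
t: 0.9
position: [0.3017, 0.381, 0.231]
ee_rot: [0.0, 0.994, -0.112, -0.0]
force: [0.3, 0.8, 0.3]
width: 0.0854
grasp_force: 0.0
```

Request:
{"name": "move_arm", "arguments": {
  "targets": [
    [[0.65,0.5,0,0,0,0,-1],[0.65,0.5,0,0,0,0,-1],[0.65,0.5,0,0,0,0,-1],[0.65,0.5,0,0,0,0,-1],[0.65,0.5,0,0,0,0,-1],[0.65,0.5,0,0,0,0,-1],[0.65,0.5,0,0,0,0,-1],[0,0,0,0,0,0,-1]]
  ]
}}

```text
t: 1.7
position: [0.4485, 0.2025, 0.2308]
ee_rot: [0.001, 0.993, -0.115, -0.0]
force: [0.4, -0.1, 0.5]
width: 0.0852
grasp_force: 0.0
```

```bash
cat >> h.py <<'E'
np.set_printoptions(precision=4,suppress=True)
def st():
    s=manip.read_state();q=s['ee_rot'];r=R.from_quat([q[1],q[2],q[3],q[0]])
    x=r.as_matrix()[:,0]
    print('t',round(s['t'],2),'p',s['position'],'yaw',round(np.arctan2(x[1],x[0]),4),'tz',r.as_matrix()[:,2],'q',s['qpos'],'F',s['force'],'T',s['wrist_torque'],'w',s['width'],'g',s['grasp_force'])
    return s,r
def plan(xyz,yaw=None):
    "whole shift in tool axes and turn, in row units (divide by number of rows)"
    s,r=st(); d=r.inv().apply(np.array(xyz)-s['position'])/.04
    x=r.as_matrix()[:,0];dy=0 if yaw is None else -((yaw-np.arctan2(x[1],x[0])))/(np.pi/2)
    print('shift',d,'turn z',dy)
E
python3 - <<'E'
from h import *
st(); snap('wrist','w1.png')
E
```

```text
t 1.7 p [0.4485 0.2025 0.2308] yaw -0.2295 tz [-0.0006 -0.0013 -1.    ] q [ 0.8352 -0.2491 -0.1836  0.0004 -1.6376  0.5061] F [ 0.3518 -0.0961  0.5124] T [-0.0303 -0.0075  0.0259] w 0.08515569038380337 g 0.0
```

View pics/w1.png

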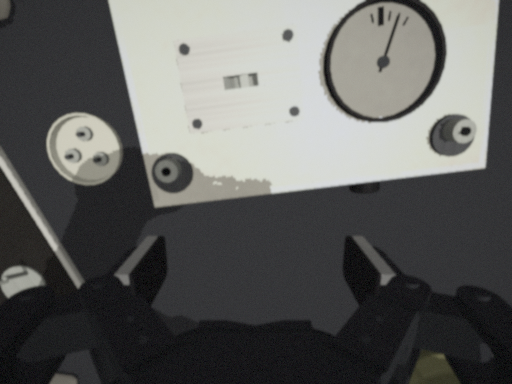

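The wrist picture shows the slot at (240,81), the window pivot at (383,62), the wide mark near (381,15) and the needle tip near (398,14). I'll move closer for a second view.

Request:
{"name": "move_arm", "arguments": {
  "targets": [
    [[0.37,0.07,0.25,0,0,-0.017,-1],[0.37,0.07,0.25,0,0,-0.017,-1],[0.37,0.07,0.25,0,0,-0.017,-1],[0.37,0.07,0.25,0,0,-0.017,-1],[0.37,0.07,0.25,0,0,-0.017,-1],[0,0,0,0,0,0,-1],[0,0,0,0,0,0,-1],[0,0,0,0,0,0,-1]]
  ]
}}

```text
t: 2.55
position: [0.5174, 0.1792, 0.1821]
ee_rot: [-0.0, 0.999, -0.046, 0.0]
force: [-0.2, -0.3, -0.6]
width: 0.0853
grasp_force: 0.0
```

```bash
python3 - <<'E'
from h import *
import json
st(); im,m=snap('wrist','w2.png')
json.dump({k:np.array(v).tolist() for k,v in m.items()},open('w2.json','w'))
w=proj(m,[.524,.068,.1]);s=proj(m,[.538,.191,.1]);print(w,s)
f=lambda c,k:(cv2.resize(im[max(0,int(c[1])-50):int(c[1])+50,max(0,int(c[0])-65):int(c[0])+65,::-1],(520,400)) )
print([max(0,int(c)-d) for c,d in((s[0],65),(s[1],50),(w[0],65),(w[1],50))])
cv2.imwrite('pics/c2.png',cv2.resize(np.hstack([f(s,4),f(w,4)]),(800,308)))
E
```

```text
t 2.55 p [0.5174 0.1792 0.1821] yaw -0.0919 tz [ 0.0009  0.0004 -1.    ] q [ 0.7007 -0.1008 -0.1424  0.0002 -1.5282  0.7782] F [-0.1561 -0.2657 -0.6434] T [ 0.0246  0.0374 -0.0117] w 0.08532903545123634 g 0.0
[396.2035 175.7503] [236.8151 172.1432]
[171, 122, 331, 125]
```

View pics/c2.png

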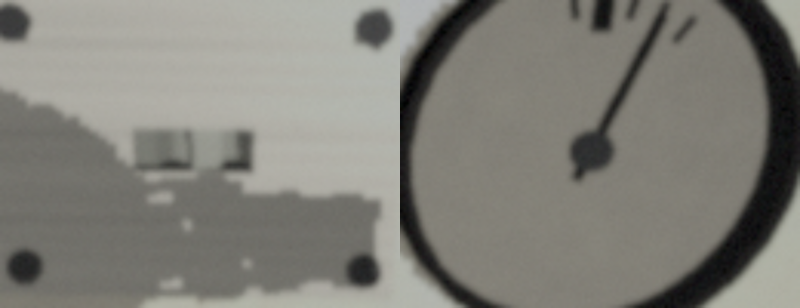

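Slot centre is near pixel (234,170.6). A tooth top sits about 4 mm to −y of the slot centre, with gaps at about +5 and −12 mm. The needle is roughly 2 teeth short of the mark. Next, the stand.

Request:
{"name": "move_arm", "arguments": {
  "targets": [
    [[-0.036,0.9,-0.1,0,0,0,-1],[-0.036,0.9,-0.1,0,0,0,-1],[-0.036,0.9,-0.1,0,0,0,-1],[-0.036,0.9,-0.1,0,0,0,-1],[-0.036,0.9,-0.1,0,0,0,-1],[-0.036,0.9,-0.1,0,0,0,-1],[-0.036,0.9,-0.1,0,0,0,-1],[-0.036,0.9,-0.1,0,0,0,-1]]
  ]
}}

```text
t: 3.4
position: [0.4792, -0.108, 0.2145]
ee_rot: [-0.0, 0.999, -0.046, 0.001]
force: [1.1, -0.3, -0.1]
width: 0.0853
grasp_force: 0.0
```

Request:
{"name": "move_arm", "arguments": {
  "targets": [
    [[-0.036,0.9,-0.1,0,0,0,-1],[-0.036,0.9,-0.1,0,0,0,-1],[-0.036,0.9,-0.1,0,0,0,-1],[-0.036,0.9,-0.1,0,0,0,-1],[0,0,0,0,0,0.09,-1],[0,0,0,0,0,0.09,-1],[0,0,0,0,0,0.09,-1],[0,0,0,0,0,0.09,-1]]
  ]
}}

```text
t: 4.2
position: [0.4607, -0.2497, 0.2301]
ee_rot: [-0.0, 0.945, -0.326, 0.001]
force: [-0.3, -0.1, -0.0]
width: 0.0853
grasp_force: 0.0
```

Request:
{"name": "move_arm", "arguments": {
  "targets": [
    [[0,0,0,0,0,0.09,-1],[0,0,0,0,0,0.09,-1],[0,0,0,0,0,0.09,-1],[0,0,0,0,0,0.09,-1],[0,0,0,0,0,0.09,-1],[0,0,0,0,0,0.09,-1],[0,0,0,0,0,0.09,-1],[0,0,0,0,0,0.08,-1]]
  ]
}}

```text
t: 5.0
position: [0.4608, -0.2495, 0.2302]
ee_rot: [0.0, -0.63, 0.777, -0.001]
force: [0.0, 0.2, -0.9]
width: 0.0854
grasp_force: 0.0
```

```bash
python3 - <<'E'
from h import *
import json
st(); im,m=snap('wrist','w3.png')
json.dump({k:np.array(v).tolist() for k,v in m.items()},open('w3.json','w'))
m2={k:np.array(v) for k,v in json.load(open('w2.json')).items()}
mt=manip.camera_model('top')
print('slot',onz(m2,(233.9,170.6),.1),'tri',tri([(m2,(233.9,170.6)),(mt,(189,183))]))
c=lambda x,y:np.array([331+x/3.077,125+y/3.077])
P=lambda x,y:onz(m2,c(x,y),.105)
pv=P(592,151)
for a in[(664,10),(601,14),(575,10),(632,8),(683,30)]:
    d=P(*a)-pv;print(np.arctan2(d[1],d[0]),np.linalg.norm(d))
sx=[(214.5,163.9),(253.2,163.9),(253.2,177.2),(214.5,177.2)]
print(np.array([onz(m2,p,.1) for p in sx]))
E
```

```text
t 5.0 p [ 0.4608 -0.2495  0.2302] yaw -1.7782 tz [ 0.0015 -0.0003 -1.    ] q [-0.1117 -0.1644 -0.1126  0.0001 -1.6211 -0.0957] F [ 0.0131  0.2299 -0.9243] T [-0.0043 -0.0077 -0.0585] w 0.08542111432991746 g 0.0
slot [0.5394 0.1931 0.1   ] tri [0.5389 0.1926 0.0963]
-0.3476047285756497 0.03517930548042984
0.08083526825544621 0.03358527787859091
0.2511139934986692 0.036107282675967606
-0.12716486275102284 0.03450856660733485
-0.553699151994703 0.03282158207091786
[[0.546  0.2074 0.1   ]
 [0.5433 0.1778 0.1   ]
 [0.5329 0.1787 0.1   ]
 [0.5356 0.2087 0.1   ]]
```

View pics/w3.png

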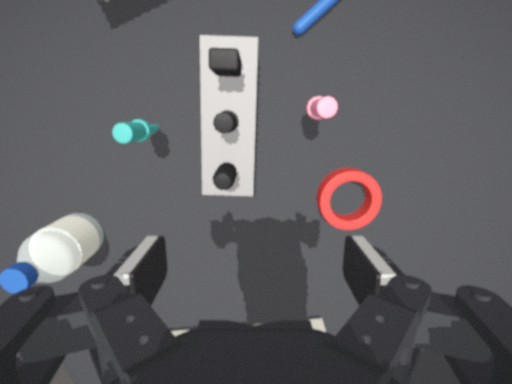

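The wrist view shows the stand upright in the picture. The spoon's rectangular handle is at (225,60), the drivers at (225,122) and (224,176), and the tape at (350,199). The long side of the handle appears to run across the row.

```bash
python3 - <<'E'
from h import *
import json
m={k:np.array(v) for k,v in json.load(open('w3.json')).items()}
im=cv2.imread('pics/w3.png')
q=[onz(m,p,.058) for p in((200,36),(258,38),(254,196),(203,195))];print(np.array(q),'stand c',np.mean(q,0))
a=(q[0]+q[1]-q[2]-q[3])/2;print('len',np.linalg.norm(a),'row yaw',np.arctan2(a[1],a[0]))
b=q[0]-q[1];print(np.linalg.norm(b),np.arctan2(b[1],b[0]))
print('spoon',onz(m,(226,62),.108), np.mean(q,0)+a/np.linalg.norm(a)*.052)
plan(list((np.mean(q,0)+a/np.linalg.norm(a)*.052)[:2]-np.array([.05,-.01]))+[.2],-.2)
cv2.imwrite('pics/c3.png',cv2.resize(im[30:130,170:290],(720,600),interpolation=cv2.INTER_CUBIC))
E
```

```text
[[ 0.4837 -0.3937  0.058 ]
 [ 0.4291 -0.3805  0.058 ]
 [ 0.4655 -0.2254  0.058 ]
 [ 0.5207 -0.2381  0.058 ]] stand c [ 0.4747 -0.3094  0.058 ]
len 0.15962083396572121 row yaw -1.8030083999479058
0.05612309184754667 -0.23763214464042604
spoon [ 0.4614 -0.3576  0.108 ] [ 0.4628 -0.36    0.058 ]
t 5.05 p [ 0.4608 -0.2495  0.2302] yaw -1.7839 tz [ 0.0014 -0.0003 -1.    ] q [-0.1118 -0.1644 -0.1126  0.0001 -1.6211 -0.1013] F [-0.1893  0.0996 -0.0896] T [-0.0012  0.0095 -0.0147] w 0.08540982954622475 g 0.0
shift [2.7096 0.6422 0.7534] turn z -1.008329160341887
```

View pics/c3.png

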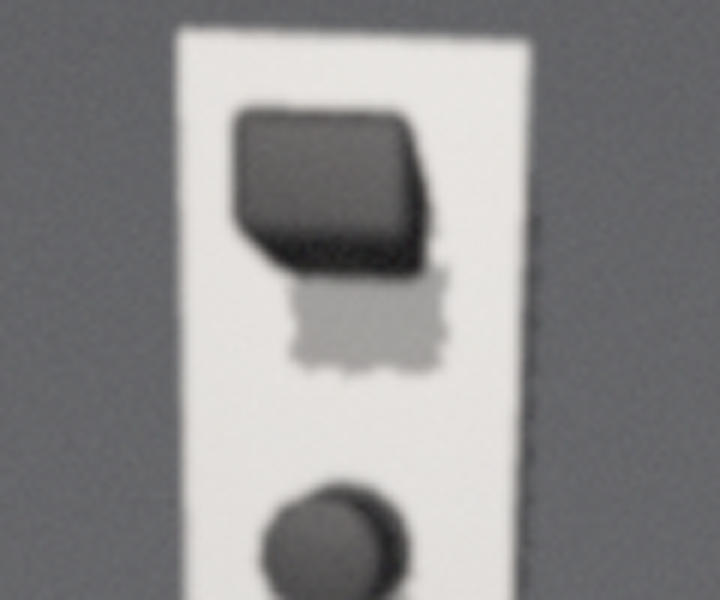

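The stand measures 159.6 × 56.1 mm at z = 0.058, as specified. The handle's long side lies across the row, so I'll close the fingers along the row with a narrow opening.

Request:
{"name": "move_arm", "arguments": {
  "targets": [
    [[0.68,0.16,0.19,0,0,0,0.15],[0.68,0.16,0.19,0,0,0,0.15],[0.68,0.16,0.19,0,0,0,0.15],[0.68,0.16,0.19,0,0,0,0.15],[0,0,0,0,0,-0.09,0.15],[0,0,0,0,0,-0.09,0.15],[0,0,0,0,0,-0.09,0.15],[0,0,0,0,0,-0.09,0.15]]
  ]
}}

```text
t: 5.85
position: [0.4139, -0.3511, 0.1996]
ee_rot: [-0.0, 0.826, -0.564, 0.001]
force: [-0.1, -0.2, 0.2]
width: 0.0366
grasp_force: 0.0
```

Request:
{"name": "move_arm", "arguments": {
  "targets": [
    [[0,0,0,0,0,-0.09,0.15],[0,0,0,0,0,-0.09,0.15],[0,0,0,0,0,-0.09,0.15],[0,0,0,0,0,-0.09,0.15],[0,0,0,0,0,-0.09,0.15],[0,0,0,0,0,-0.09,0.15],[0,0,0,0,0,-0.09,0.15],[0,0,0,0,0,0,0.15]]
  ]
}}

```text
t: 6.65
position: [0.4139, -0.3511, 0.1996]
ee_rot: [0.0, 0.994, -0.107, 0.001]
force: [1.0, -0.2, -0.1]
width: 0.0364
grasp_force: 0.0
```

```bash
python3 - <<'E'
from h import *
import json
st(); im,m=snap('wrist')
json.dump({k:np.array(v).tolist() for k,v in m.items()},open('w4.json','w'))
p=proj(m,[.463,-.361,.108]);print(p, proj(m,[.463,-.361,.058]))
x,y=[max(0,int(v)) for v in (p[0]-100,p[1]-75)]
print(x,y)
cv2.imwrite('pics/c4.png',cv2.resize(im[y:y+150,x:x+200,::-1],(800,600),interpolation=cv2.INTER_CUBIC))
E
```

```text
t 6.65 p [ 0.4139 -0.3511  0.1996] yaw -0.2142 tz [ 0.0011 -0.0005 -1.    ] q [-0.3329 -0.1149 -0.1235  0.0001 -1.561   1.6895] F [ 0.9744 -0.217  -0.0501] T [ 0.0266 -0.0341  0.0004] w 0.03635684462653098 g 0.0
[253.2426 131.2568] [253.4719 127.838 ]
153 56
```

View pics/c4.png

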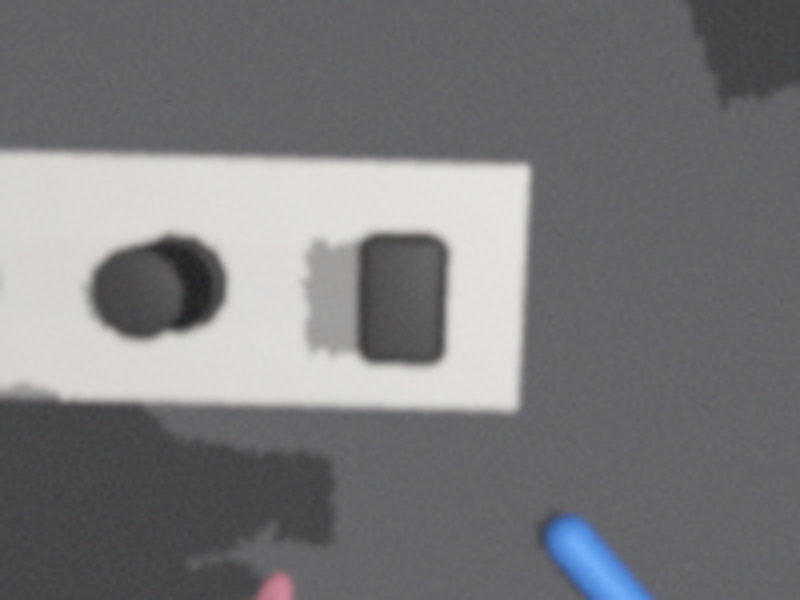

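The handle's top face is centred at pixel (253.9,130.8) and squared to the tool axes.

```bash
python3 - <<'E'
from h import *
import json
L=lambda f:{k:np.array(v) for k,v in json.load(open(f)).items()}
c=tri([(L('w3.json'),(223.5,58.3)),(L('w4.json'),(253.9,130.75))]);print(c,onz(L('w4.json'),(253.9,130.75),.108))
print('handle mm',np.linalg.norm(onz(L('w4.json'),(243.25,130),.108)-onz(L('w4.json'),(264.5,130),.108)))
plan([c[0],c[1],.068])
E
```

```text
[ 0.4631 -0.3615  0.1041] [ 0.4633 -0.3616  0.108 ]
handle mm 0.016531525619223598
t 6.7 p [ 0.4139 -0.3511  0.1995] yaw -0.2189 tz [ 0.0008 -0.0004 -1.    ] q [-0.333  -0.1146 -0.1235  0.0001 -1.561   1.6849] F [ 0.4067  0.5807 -0.3677] T [ 0.0156  0.0309 -0.0782] w 0.036259471635282085 g 0.0
shift [ 1.2527 -0.0144  3.2884] turn z 0
```

Request:
{"name": "move_arm", "arguments": {
  "targets": [
    [[0.627,-0.007,0,0,0,0,0.15],[0.627,-0.007,0,0,0,0,0.15],[0,0,0.5,0,0,0,0.15],[0,0,0.5,0,0,0,0.15],[0,0,0.5,0,0,0,0.15],[0,0,0.5,0,0,0,0.15],[0,0,0.5,0,0,0,0.15],[0,0,0.5,0,0,0,0.15]]
  ]
}}

```text
t: 7.5
position: [0.463, -0.3616, 0.0785]
ee_rot: [0.0, 0.994, -0.11, 0.0]
force: [-0.2, -0.2, 0.6]
width: 0.0359
grasp_force: 0.0
```

Request:
{"name": "move_arm", "arguments": {
  "newtons": 60,
  "targets": [
    [[0,0,0.15,0,0,0,0.15],[0,0,0.14,0,0,0,0.15],[0,0,0,0,0,0,0.15],[0,0,0,0,0,0,1],[0,0,0,0,0,0,1],[0,0,0,0,0,0,1],[0,0,0,0,0,0,1],[0,0,0,0,0,0,1]]
  ]
}}

```text
t: 8.3
position: [0.4635, -0.3621, 0.0687]
ee_rot: [0.001, 0.994, -0.109, 0.001]
force: [0.3, 2.2, 5.7]
width: 0.0175
grasp_force: 58.9
```

```bash
python3 - <<'E'
from h import *
st()
E
```

```text
t 8.3 p [ 0.4635 -0.3621  0.0687] yaw -0.2178 tz [ 0.0018 -0.0012 -1.    ] q [-0.3221  0.0491 -0.2038  0.0006 -1.3158  1.675 ] F [0.303  2.1742 5.6944] T [ 0.3617  0.0179 -0.0172] w 0.017512586504637176 g 58.90546917915344
```

Request:
{"name": "move_arm", "arguments": {
  "newtons": 80,
  "targets": [
    [[0,0,-0.1,0,0,0,1],[0,0,-0.4,0,0,0,1],[0,0,-0.5,0,0,0,1],[0,0,-0.6,0,0,0,1],[0,0,-0.7,0,0,0,1],[0,0,-0.7,0,0,0,1],[0,0,-0.7,0,0,0,1],[0,0,-0.46,0,0,0,1]]
  ]
}}

```text
t: 9.1
position: [0.4629, -0.3621, 0.2372]
ee_rot: [0.001, 0.994, -0.109, 0.001]
force: [0.9, 0.0, -0.7]
width: 0.017
grasp_force: 77.9
```

```bash
python3 - <<'E'
from h import *
plan([.46,.12,.235],-.091)
E
```

```text
t 9.1 p [ 0.4629 -0.3621  0.2372] yaw -0.2181 tz [ 0.0023 -0.0017 -1.    ] q [-0.3223  0.0055  0.06    0.0009 -1.6225  1.6751] F [ 0.8702  0.0199 -0.7374] T [-0.0001 -0.0489  0.0217] w 0.016961878224611884 g 77.91020035743713
shift [ -2.6782 -11.751    0.0343] turn z -0.08091901845721067
```

Request:
{"name": "move_arm", "arguments": {
  "targets": [
    [[-0.19,-0.84,0,0,0,0,1],[-0.19,-0.84,0,0,0,0,1],[-0.19,-0.84,0,0,0,0,1],[-0.19,-0.84,0,0,0,0,1],[-0.19,-0.84,0,0,0,0,1],[-0.19,-0.84,0,0,0,0,1],[-0.19,-0.84,0,0,0,0,1],[-0.19,-0.84,0,0,0,0,1]]
  ]
}}

```text
t: 9.9
position: [0.4612, -0.0849, 0.2347]
ee_rot: [-0.0, 0.994, -0.109, 0.0]
force: [-0.1, 0.6, -1.2]
width: 0.0168
grasp_force: 78.2
```

Request:
{"name": "move_arm", "arguments": {
  "targets": [
    [[-0.19,-0.84,0,0,0,0,1],[-0.19,-0.84,0,0,0,0,1],[-0.19,-0.84,0,0,0,0,1],[-0.19,-0.84,0,0,0,0,1],[-0.19,-0.84,0,0,0,0,1],[-0.19,-0.84,0,0,0,-0.04,1],[0,0,0,0,0,-0.04,1],[0,0,0,0,0,0,1]]
  ]
}}

```text
t: 10.7
position: [0.4604, 0.1212, 0.2343]
ee_rot: [0.0, 0.999, -0.045, -0.0]
force: [-0.2, 0.4, -0.0]
width: 0.0166
grasp_force: 78.1
```

```bash
python3 - <<'E'
from h import *
import json
st(); im,m=snap('wrist','w5.png')
json.dump({k:np.array(v).tolist() for k,v in m.items()},open('w5.json','w'))
s=manip.read_state()['position']
print('tip px',proj(m,s-[0,0,.0587]))
w=proj(m,[.524,.068,.105]);sl=proj(m,[.539,.193,.1]);print(w,sl)
def f(c):
    x,y=int(c[0])-33,max(0,int(c[1])-25);print(x,y);return cv2.resize(im[y:y+50,x:x+66,::-1],(396,300),interpolation=cv2.INTER_CUBIC)
a=np.hstack([f(sl),f(w)]); b=cv2.resize(im[60:360,106:502,::-1],(396,300))
t=proj(m,s-[0,0,.0587]);
cv2.imwrite('pics/c5.png',np.vstack([a,np.hstack([b,f(t)])]))
E
```

```text
t 10.7 p [0.4604 0.1212 0.2343] yaw -0.0901 tz [-0.     -0.0002 -1.    ] q [ 0.683  -0.2941 -0.2134  0.0001 -1.6516  0.7977] F [-0.1643  0.3818 -0.0124] T [-0.0988 -0.0012  0.0168] w 0.01660712391755293 g 78.13183307647705
tip px [255.0355 205.1078]
[307.7744 107.6228] [167.0063 103.2086]
134 78
274 82
222 180
```

View pics/c5.png

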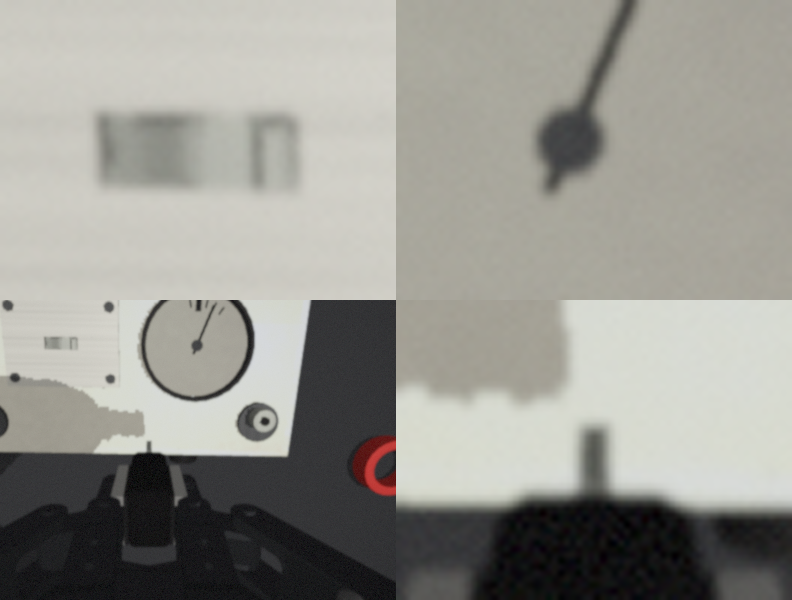

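This shows the slot spanning x 150.2–183.7 and y 96.8–109.3, with its centre where predicted. The blade tip is at (255,201) and the needle pivot at (303,105). I'll measure the needle from dark-pixel angles around the pivot.

```bash
cat >> h.py <<'E'
import json
L=lambda f:{k:np.array(v) for k,v in json.load(open(f)).items()}
def dial(im,m,pv,z=.105,yaw=-.091,rs=(16,20,24,28),rm=(38,40,42,44)):
    g=cv2.cvtColor(im,cv2.COLOR_RGB2GRAY).astype(np.float32)
    a=np.arange(-.9,.5,.01)
    def prof(r,zz):
        P=[proj(m,[pv[0]+r/1e3*np.cos(t+yaw),pv[1]+r/1e3*np.sin(t+yaw),zz]) for t in a]
        P=np.array(P,np.float32);return cv2.remap(g,P[:,:1],P[:,1:],cv2.INTER_LINEAR)[:,0]
    for r in list(rs)+list(rm):
        v=prof(r,z); b=np.median(v); d=np.clip(b-v-12,0,None)
        k=[];i=0
        n,l=cv2.connectedComponents((d>0).astype(np.uint8)[:,None])
        l=l[:,0]
        for j in range(1,n):
            s=l==j
            if d[s].max()>15:k.append((round(float((a[s]*d[s]).sum()/d[s].sum()),3),round(float(s.sum()*.01*r),1),int(d[s].max())))
        print(r,int(b),k)
E
python3 - <<'E'
from h import *
im=cv2.imread('pics/w5.png')[:,:,::-1].copy();m=L('w5.json')
pv=onz(m,(303,105.3),.105);print(pv,'slot',onz(m,(166.9,103.1),.1))
dial(im,m,pv)
im=cv2.imread('pics/w2.png')[:,:,::-1].copy();m=L('w2.json')
pv=onz(m,(331+192/3.077,125+151/3.077),.105);print(pv)
dial(im,m,pv)
E
```

```text
[0.5264 0.0721 0.105 ] slot [0.5391 0.1931 0.1   ]
16 164 [(-0.346, 4.0, 70)]
20 164 [(-0.356, 4.2, 74)]
24 163 [(-0.359, 4.3, 73)]
28 162 [(-0.359, 4.2, 71)]
38 160 [(-0.593, 2.7, 15), (-0.39, 2.7, 21), (-0.188, 2.7, 24), (0.01, 6.1, 112), (0.214, 2.3, 28)]
40 160 [(0.011, 6.0, 110)]
42 160 [(0.011, 5.5, 40)]
44 142 []
[0.5268 0.0725 0.105 ]
16 127 [(-0.333, 4.5, 78)]
20 126 [(-0.34, 4.2, 74)]
24 125 [(-0.344, 4.6, 80)]
28 124 [(-0.352, 4.5, 80)]
38 121 [(-0.546, 3.0, 22), (-0.346, 3.0, 33), (-0.149, 3.4, 42), (0.047, 6.1, 93), (0.241, 2.7, 52)]
40 122 [(0.043, 6.4, 97), (0.24, 2.0, 15)]
42 123 [(0.043, 6.3, 72)]
44 114 [(-0.747, 21.1, 61)]
```

```bash
python3 - <<'E'
from h import *
im=cv2.imread('pics/w5.png');m=L('w5.json');g=cv2.cvtColor(im,cv2.COLOR_BGR2GRAY)
p=np.array([.4604,.1212,.2343]);ux=np.array([np.cos(.09),-np.sin(.09),0])
for d in(-4,0,4):print(d,proj(m,p+ux*d/1e3-[0,0,.0587]))
print(g[192:212,253:258].mean(1).astype(int), g[203:210,246:264].astype(int).mean(0).astype(int))
plan([.5382,.1828,.170],-.091)
E
```

```text
-4 [254.251  210.6599]
0 [254.257  205.3581]
4 [254.263  200.0035]
[216 216 215 215 215 215 215 210 192 160 131 123 121 118 118 118 117 118
 119 106] [216 215 216 216 214 202 169 120  93  93 120 168 201 214 216 215 216 216]
t 10.75 p [0.4605 0.1206 0.2343] yaw -0.093 tz [ 0.0003 -0.0001 -1.    ] q [ 0.6818 -0.2945 -0.2137  0.0003 -1.6514  0.796 ] F [ 1.0385  0.2438 -1.2592] T [-0.0246  0.0143 -0.0018] w 0.017263810380498134 g 78.13180446624756
shift [ 1.7881 -1.728   1.6087] turn z -0.001272809712581648
```

Request:
{"name": "move_arm", "arguments": {
  "targets": [
    [[0.36,-0.346,0.1,0,0,0,1],[0.36,-0.346,0.2,0,0,0,1],[0.36,-0.346,0.3,0,0,0,1],[0.36,-0.346,0.3,0,0,0,1],[0.36,-0.346,0.3,0,0,0,1],[0,0,0.3,0,0,0,1],[0,0,0.11,0,0,0,1],[0,0,0,0,0,0,1]]
  ]
}}

```text
t: 11.55
position: [0.5383, 0.1818, 0.169]
ee_rot: [0.0, 0.999, -0.047, -0.0]
force: [-0.1, 0.3, -0.3]
width: 0.017
grasp_force: 78.2
```

```bash
python3 - <<'E'
from h import *
s,r=st(); im,m=snap('wrist','w6.png')
json.dump({k:np.array(v).tolist() for k,v in m.items()},open('w6.json','w'))
p=s['position'];X=r.as_matrix()
tip=proj(m,p-[0,0,.0587]);sl=proj(m,[.5391,.1931,.1]);print(tip,sl)
for d in(-4,4):print(d,proj(m,p+X[:,0]*d/1e3-[0,0,.0587]))
for a,b in((-5.5,-15),(5.5,-15),(5.5,15),(-5.5,15)):
    print('slot corner',proj(m,np.array([.5391,.1931,.1])+R.from_euler('z',-.091).apply([a/1e3,b/1e3,0])))
x,y=int(tip[0])-60,int(tip[1])-50;print(x,y)
cv2.imwrite('pics/c6.png',cv2.resize(im[y:y+75,x:x+100,::-1],(800,600),interpolation=cv2.INTER_CUBIC))
E
```

```text
t 11.55 p [0.5383 0.1818 0.169 ] yaw -0.0937 tz [-0.0007 -0.0008 -1.    ] q [ 0.679  -0.0416 -0.1099  0.0001 -1.5035  0.7981] F [-0.0949  0.2571 -0.2874] T [-0.0194  0.0571  0.0621] w 0.01695843784082094 g 78.16250324249268
[254.2399 205.2887] [239.1858 201.3416]
-4 [254.2334 210.5907]
4 [254.2463 199.9339]
slot corner [259.1868 208.286 ]
slot corner [259.2283 194.2492]
slot corner [218.9216 194.3059]
slot corner [219.4024 208.3424]
194 155
```

View pics/c6.png

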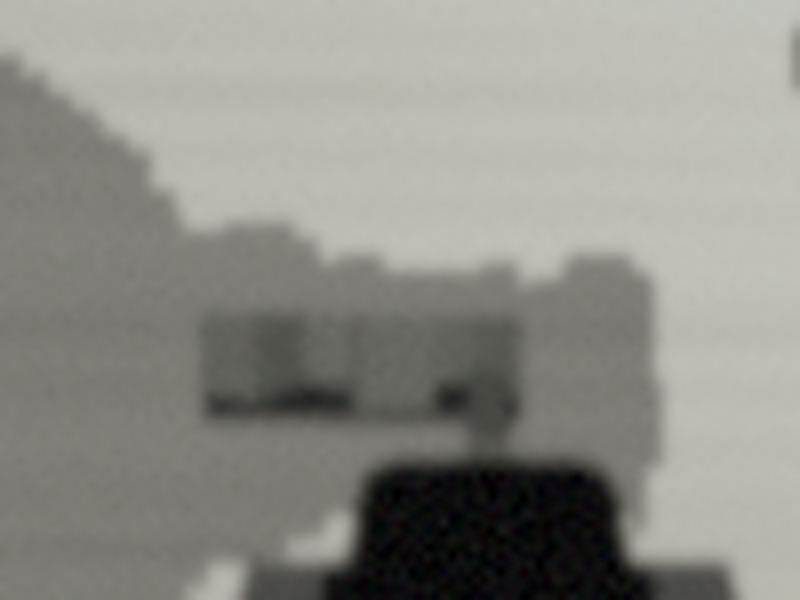

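The slot spans x 219.4–258.8 and y 194–207.1. The blade is centred at x≈254.9, above the dark gap just to −y of the bright tooth (238–248), with its far edge a little low (row ≈202).

```bash
python3 - <<'E'
from h import *
g=cv2.cvtColor(cv2.imread('pics/w6.png'),cv2.COLOR_BGR2GRAY)
print(g[192:213,250:262])
E
```

```text
[[123 123 123 122 123 123 123 121 123 123 123 124]
 [119 117 117 116 118 118 118 117 119 121 122 123]
 [110 110 110 108 105 108 106 106 110 117 122 123]
 [101 100  98  96  95  95  96  93 102 111 120 121]
 [ 98  96  95  91  89  89  89  89  95 107 118 120]
 [ 96  97  97  91  90  91  87  91  99 109 118 120]
 [ 96  96  94  93  89  88  87  90  98 110 120 121]
 [ 94  94  95  90  88  88  86  88 100 110 121 126]
 [ 96  93  93  85  85  85  85  90  97 111 121 125]
 [ 93  89  85  81  79  79  81  86  94 112 122 125]
 [ 79  77  76  73  72  75  73  82  94 107 120 121]
 [ 61  58  62  71  73  71  70  75  90 108 118 122]
 [ 39  44  54  67  71  72  70  71  82 104 117 125]
 [ 42  46  56  69  70  72  66  63  74 104 119 124]
 [ 57  61  66  68  71  72  72  62  78 104 119 125]
 [ 85  81  77  74  72  72  72  74  91 111 121 127]
 [106 102  88  77  73  72  74  85 106 118 123 124]
 [117 111  99  84  80  78  81  95 110 118 123 124]
 [119 112  98  86  83  85  84  98 111 116 120 122]
 [105 102  89  80  78  81  82  91 100 106 106 109]
 [ 80  73  67  57  60  59  56  64  70  79  81  82]]
```

Request:
{"name": "move_arm", "arguments": {
  "targets": [
    [[0.015,-0.022,0,0,0,0,1],[0,0,0,0,0,0,1],[0,0,0.1,0,0,0,1],[0,0,0.08,0,0,0,1],[0,0,0.05,0,0,0,1],[0,0,0.05,0,0,0,1],[0,0,0.05,0,0,0,1],[0,0,0.05,0,0,0,1]]
  ]
}}

```text
t: 12.4
position: [0.5394, 0.1836, 0.1539]
ee_rot: [0.0, 0.999, -0.046, -0.0]
force: [0.7, 0.3, -0.0]
width: 0.0173
grasp_force: 78.2
```

```bash
cat >> h.py <<'E'
def rel():
    s,r=st(); d=R.from_euler('z',.091).apply(s['position']-[.5391,.1931,.1+.0587])
    f=R.from_euler('z',.091).apply(s['force'])
    print('tip in slot mm (nominal)',d*1e3,'force slot axes',f)
E
python3 -c "
from h import *
rel()"
```

```text
t 12.4 p [0.5394 0.1836 0.1539] yaw -0.0922 tz [-0.     -0.0002 -1.    ] q [ 0.6803 -0.0349 -0.1309  0.0001 -1.4749  0.7983] F [ 0.6862  0.2851 -0.0021] T [ 0.0216 -0.073  -0.0044] w 0.01733940187201034 g 78.16269636154175
tip in slot mm (nominal) [ 1.177  -9.382  -4.7808] force slot axes [ 0.6575  0.3463 -0.0021]
```

Request:
{"name": "move_arm", "arguments": {
  "targets": [
    [[0,0.025,0,0,0,0,1],[0,0,0,0,0,0,1],[0,0,0.04,0,0,0,1],[0,0,0.04,0,0,0,1],[0,0,0.04,0,0,0,1],[0,0,0.04,0,0,0,1],[0,0,0.02,0,0,0,1],[0,0,0,0,0,0,1]]
  ]
}}

```text
t: 13.2
position: [0.5393, 0.1826, 0.1467]
ee_rot: [0.0, 0.999, -0.046, -0.0]
force: [0.5, 0.5, -0.6]
width: 0.0171
grasp_force: 78.2
```

```bash
python3 -c "
from h import *
rel()"
```

```text
t 13.2 p [0.5393 0.1826 0.1467] yaw -0.0923 tz [-0.0003 -0.0003 -1.    ] q [ 0.6789 -0.0341 -0.1433  0.0001 -1.462   0.7996] F [ 0.5038  0.4698 -0.5817] T [-0.0188  0.015   0.0431] w 0.0170780995696669 g 78.16311478614807
tip in slot mm (nominal) [  1.1088 -10.4556 -12.0001] force slot axes [ 0.459   0.5136 -0.5817]
```

Request:
{"name": "move_arm", "arguments": {
  "targets": [
    [[0,-0.03,0,0,0,0,1],[0,-0.03,0,0,0,0,1],[0,-0.03,0,0,0,0,1],[0,-0.03,0,0,0,0,1],[0,-0.03,0,0,0,0,1],[0,-0.03,0,0,0,0,1],[0,-0.03,0,0,0,0,1],[0,-0.03,0,0,0,0,1]]
  ]
}}

```text
t: 14.0
position: [0.5402, 0.1902, 0.1476]
ee_rot: [0.002, 0.999, -0.047, -0.0]
force: [-1.0, -8.0, 3.1]
width: 0.0174
grasp_force: 78.6
```

```bash
python3 -c "
from h import *
rel();im,m=snap('wrist');dial(im,m,[.5265,.0723])"
```

```text
t 14.0 p [0.5402 0.1902 0.1476] yaw -0.0932 tz [-0.0004 -0.004  -1.    ] q [ 0.6906 -0.0241 -0.1327  0.0028 -1.465   0.7867] F [-1.0084 -7.9979  3.056 ] T [-2.8369  0.562   0.0316] w 0.017376099367999717 g 78.60182046890259
tip in slot mm (nominal) [  1.364   -2.762  -11.0672] force slot axes [-0.2774 -8.0565  3.056 ]
16 135 [(-0.234, 4.5, 95)]
20 135 [(-0.252, 4.6, 93)]
24 135 [(-0.262, 4.6, 95)]
28 134 [(-0.273, 4.5, 98)]
38 130 [(-0.505, 3.0, 40), (-0.309, 3.4, 58), (-0.115, 3.0, 66), (0.075, 6.1, 100), (0.263, 3.0, 59)]
40 131 [(-0.115, 2.4, 15), (0.071, 6.0, 106), (0.259, 2.8, 64)]
42 131 [(0.067, 6.3, 96)]
44 125 [(-0.775, 17.6, 91), (0.074, 5.7, 37)]
```

Request:
{"name": "move_arm", "arguments": {
  "targets": [
    [[0,-0.03,0,0,0,0,1],[0,-0.03,0,0,0,0,1],[0,-0.03,0,0,0,0,1],[0,-0.03,0,0,0,0,1],[0,-0.03,0,0,0,0,1],[0,-0.03,0,0,0,0,1],[0,-0.03,0,0,0,0,1],[0,-0.03,0,0,0,0,1]]
  ]
}}

```text
t: 14.85
position: [0.541, 0.1995, 0.1469]
ee_rot: [0.002, 0.999, -0.047, -0.0]
force: [0.7, -8.3, -0.9]
width: 0.0171
grasp_force: 78.2
```

```bash
cat >> h.py <<'E'
def needle(im,m,pv=(.5265,.0723),z=.105,yaw=-.091):
    "needle direction: straight line through the dark centroids at several radii"
    g=cv2.cvtColor(im,cv2.COLOR_RGB2GRAY).astype(np.float32);a=np.arange(-.7,.4,.005);Q=[]
    for r in range(12,33,2):
        P=np.array([proj(m,[pv[0]+r/1e3*np.cos(t+yaw),pv[1]+r/1e3*np.sin(t+yaw),z]) for t in a],np.float32)
        v=cv2.remap(g,P[:,:1],P[:,1:],cv2.INTER_LINEAR)[:,0];d=np.clip(np.median(v)-v-30,0,None)
        if d.max()>10:
            t=(a*d).sum()/d.sum();Q.append([r*np.cos(t),r*np.sin(t)])
    vx,vy,x0,y0=cv2.fitLine(np.array(Q,np.float32),cv2.DIST_HUBER,0,.01,.01)[:,0]
    print('needle rad',round(float(np.arctan(vy/vx)),4),len(Q))
E
python3 -c "
from h import *
for n in('w2','w5'): needle(cv2.imread('pics/%s.png'%n)[:,:,::-1].copy(),L(n+'.json'))
rel();im,m=snap('wrist');needle(im,m)"
```

```text
needle rad -0.2584 11
needle rad -0.2551 11
t 14.85 p [0.541  0.1995 0.1469] yaw -0.0935 tz [-0.001  -0.0045 -1.    ] q [ 0.7028 -0.0126 -0.1228  0.0028 -1.4644  0.7742] F [ 0.7055 -8.3329 -0.8948] T [-3.1591 -0.1472 -0.0099] w 0.01709710808913612 g 78.17351818084717
tip in slot mm (nominal) [  1.3334   6.5865 -11.7761] force slot axes [ 1.4599 -8.2343 -0.8948]
needle rad -0.2061 11
```

```bash
sed -i "s/    vx,vy,x0,y0=cv2.*/    Q=np.array(Q);k,c=np.polyfit(Q[:,0],Q[:,1],1);e=Q[:,1]-k*Q[:,0]-c;print('rms',e.std(),'c',c)/; s/np.arctan(vy\/vx)/np.arctan(k)/; s/    if d.max()>10:/    if d.max()>10:\n            d*=abs(np.arange(len(d))-d.argmax())<40/" h.py; sed -i "s/^            d\*=/            d=d*(/;s/argmax())<40$/argmax())<40)/" h.py; tail -16 h.py; python3 -c "
from h import *
for n in('w2','w5'):
  im=cv2.imread('pics/%s.png'%n)[:,:,::-1].copy();needle(im,L(n+'.json'))
  dial(im,L(n+'.json'),[.5265,.0723],rs=(8,12,16,22,30),rm=[])
rel();im,m=snap('wrist','w7.png');needle(im,m);dial(im,m,[.5265,.0723],rs=(8,12,16,22,30),rm=[38])
json.dump({k:np.array(v).tolist() for k,v in m.items()},open('w7.json','w'))"
```

```text
print(r,int(b),k)
def rel():
    s,r=st(); d=R.from_euler('z',.091).apply(s['position']-[.5391,.1931,.1+.0587])
    f=R.from_euler('z',.091).apply(s['force'])
    print('tip in slot mm (nominal)',d*1e3,'force slot axes',f)
def needle(im,m,pv=(.5265,.0723),z=.105,yaw=-.091):
    "needle direction: straight line through the dark centroids at several radii"
    g=cv2.cvtColor(im,cv2.COLOR_RGB2GRAY).astype(np.float32);a=np.arange(-.7,.4,.005);Q=[]
    for r in range(12,33,2):
        P=np.array([proj(m,[pv[0]+r/1e3*np.cos(t+yaw),pv[1]+r/1e3*np.sin(t+yaw),z]) for t in a],np.float32)
        v=cv2.remap(g,P[:,:1],P[:,1:],cv2.INTER_LINEAR)[:,0];d=np.clip(np.median(v)-v-30,0,None)
        if d.max()>10:
            d=d*(abs(np.arange(len(d))-d.argmax())<40)
            t=(a*d).sum()/d.sum();Q.append([r*np.cos(t),r*np.sin(t)])
    Q=np.array(Q);k,c=np.polyfit(Q[:,0],Q[:,1],1);e=Q[:,1]-k*Q[:,0]-c;print('rms',e.std(),'c',c)
    print('needle rad',round(float(np.arctan(k)),4),len(Q))
rms 3.244038986772008 c -5.063834706729968
needle rad -0.0415 11
8 123 [(-0.241, 4.2, 71)]
12 126 [(-0.282, 4.6, 
[... 241 characters left out ...]
 72)]
22 164 [(-0.363, 4.2, 75)]
30 161 [(-0.372, 3.9, 69), (0.011, 6.6, 105)]
t 14.9 p [0.5411 0.1997 0.1469] yaw -0.0933 tz [-0.001  -0.0044 -1.    ] q [ 0.703  -0.0125 -0.1227  0.0027 -1.4642  0.7741] F [ 0.5759 -7.611   0.3328] T [-2.9954 -0.1102  0.0103] w 0.017464274918073577 g 78.18235874176025
tip in slot mm (nominal) [  1.3423   6.7606 -11.8321] force slot axes [ 1.2652 -7.5272  0.3328]
rms 0.15415807494739692 c 1.3085381804902503
needle rad -0.1874 11
8 130 [(0.001, 4.4, 92)]
12 138 [(-0.07, 4.8, 100)]
16 137 [(-0.107, 4.6, 95)]
22 136 [(-0.131, 4.6, 107)]
30 134 [(-0.15, 4.5, 93)]
38 132 [(-0.497, 3.0, 35), (-0.301, 3.4, 57), (-0.106, 3.0, 71), (0.085, 6.1, 103), (0.271, 3.0, 67)]
```

Request:
{"name": "move_arm", "arguments": {
  "targets": [
    [[0,0.04,0,0,0,0,1],[0,0.05,0,0,0,0,1],[0,0,-0.15,0,0,0,1],[0,0,-0.22,0,0,0,1],[0,0.2,0,0,0,0,1],[0,0.21,0,0,0,0,1],[0,0,0,0,0,0,1],[0,0,0,0,0,0,1]]
  ]
}}

```text
t: 15.75
position: [0.5392, 0.1815, 0.1615]
ee_rot: [-0.0, 0.999, -0.046, -0.0]
force: [-0.7, -0.3, -0.6]
width: 0.0172
grasp_force: 78.5
```

```bash
sed -i 's/range(12,33,2)/range(10,28,2)/' h.py; python3 -c "
from h import *
for n in('w2','w5','w7'): needle(cv2.imread('pics/%s.png'%n)[:,:,::-1].copy(),L(n+'.json'))
rel();im,m=snap('wrist','w8.png');needle(im,m);json.dump({k:np.array(v).tolist() for k,v in m.items()},open('w8.json','w'))
c=[proj(m,np.array([.5391,.1931,.1])+R.from_euler('z',-.091).apply([a,b/1e3,0])) for a in(.002,.004) for b in range(-16,17)]
g=cv2.cvtColor(im,cv2.COLOR_RGB2GRAY)
c=np.array(c,np.float32);v=cv2.remap(g,c[:,:1],c[:,1:],cv2.INTER_LINEAR)[:,0]
print(np.c_[np.arange(-16,17),v[:33],v[33:]].T)"
```

```text
rms 0.03813952788645891 c 1.2228424792203996
needle rad -0.3807 9
rms 0.04606501315347511 c 0.2743931585840216
needle rad -0.3789 9
rms 0.03020110049228683 c 1.6134630347110492
needle rad -0.2037 9
t 15.75 p [0.5392 0.1815 0.1615] yaw -0.0929 tz [-0.0002  0.     -1.    ] q [ 0.6773 -0.0391 -0.121  -0.0001 -1.489   0.8006] F [-0.7152 -0.3335 -0.563 ] T [-0.0089 -0.0291 -0.0127] w 0.017219688655729228 g 78.45291137695312
tip in slot mm (nominal) [  1.1182 -11.5842   2.8449] force slot axes [-0.6819 -0.3971 -0.563 ]
rms 0.018256659553641107 c 1.2442915228084257
needle rad -0.2026 9
[[-16 -15 -14 -13 -12 -11 -10  -9  -8  -7  -6  -5  -4  -3  -2  -1   0   1
    2   3   4   5   6   7   8   9  10  11  12  13  14  15  16]
 [121 113  91  78  71  74  83  94  99 102 101 102 100  98  96  85  91 101
   99  98  93  83  78  80  81  92  97  98  95  97  96 104 116]
 [117 110  94  84  84  84  89  94  99  98 100 101 101  99  95  85  92 101
  100  99  92  82  78  81  85  94  96  98  99  99  96 101 113]]
```

Request:
{"name": "move_arm", "arguments": {
  "targets": [
    [[0,0.01,0.03,0,0,0,1],[0,0,0.05,0,0,0,1],[0,0,0.05,0,0,0,1],[0,0,0.05,0,0,0,1],[0,0,0.05,0,0,0,1],[0,0,0.05,0,0,0,1],[0,0,0.05,0,0,0,1],[0,0,0.04,0,0,0,1]]
  ]
}}

```text
t: 16.6
position: [0.5392, 0.1814, 0.1467]
ee_rot: [0.0, 0.999, -0.046, -0.0]
force: [-0.6, 0.4, -0.0]
width: 0.0171
grasp_force: 78.5
```

```bash
python3 -c "
from h import *
rel()"
```

```text
t 16.6 p [0.5392 0.1814 0.1467] yaw -0.0923 tz [-0.0001 -0.0001 -1.    ] q [ 0.6773 -0.0355 -0.1446  0.     -1.4618  0.8012] F [-0.6282  0.4471 -0.0064] T [-0.029   0.0134 -0.0436] w 0.017116347082245867 g 78.4523606300354
tip in slot mm (nominal) [  1.14   -11.6187 -12.0177] force slot axes [-0.6662  0.3881 -0.0064]
```

Request:
{"name": "move_arm", "arguments": {
  "targets": [
    [[0,-0.0375,0,0,0,0,1],[0,-0.0375,0,0,0,0,1],[0,-0.0375,0,0,0,0,1],[0,-0.0375,0,0,0,0,1],[0,-0.0375,0,0,0,0,1],[0,-0.0375,0,0,0,0,1],[0,-0.0375,0,0,0,0,1],[0,-0.0375,0,0,0,0,1]]
  ]
}}

```text
t: 17.4
position: [0.5402, 0.1911, 0.1479]
ee_rot: [0.002, 0.999, -0.047, -0.0]
force: [-2.0, -8.4, 4.1]
width: 0.0171
grasp_force: 79.0
```

```bash
python3 -c "
from h import *
rel();im,m=snap('wrist');needle(im,m)"
```

```text
t 17.4 p [0.5402 0.1911 0.1479] yaw -0.0933 tz [-0.0006 -0.0046 -1.    ] q [ 0.6921 -0.0229 -0.1313  0.0032 -1.4658  0.7851] F [-2.0383 -8.3841  4.0923] T [-3.168   0.7894  0.0317] w 0.017111960556806274 g 79.02247309684753
tip in slot mm (nominal) [  1.3072  -1.8676 -10.8033] force slot axes [-1.268  -8.5347  4.0923]
rms 0.0282860524697281 c 1.3996397518850392
needle rad -0.1185 9
```

Request:
{"name": "move_arm", "arguments": {
  "targets": [
    [[0,-0.0225,0,0,0,0,1],[0,-0.0225,0,0,0,0,1],[0,-0.0225,0,0,0,0,1],[0,-0.0225,0,0,0,0,1],[0,-0.0225,0,0,0,0,1],[0,-0.0225,0,0,0,0,1],[0,-0.0225,0,0,0,0,1],[0,0,0,0,0,0,1]]
  ]
}}

```text
t: 18.25
position: [0.5409, 0.1975, 0.1475]
ee_rot: [0.002, 0.999, -0.047, -0.0]
force: [-1.4, -7.7, 1.9]
width: 0.0174
grasp_force: 78.8
```

```bash
python3 -c "
from h import *
rel();im,m=snap('wrist');needle(im,m)"
```

```text
t 18.25 p [0.5409 0.1975 0.1475] yaw -0.0933 tz [-0.0007 -0.0044 -1.    ] q [ 0.7003 -0.0154 -0.1246  0.003  -1.465   0.7769] F [-1.4172 -7.6604  1.931 ] T [-2.985   0.3618 -0.0153] w 0.017426471013153654 g 78.79775404930115
tip in slot mm (nominal) [  1.3493   4.555  -11.2383] force slot axes [-0.7152 -7.7575  1.931 ]
rms 0.025183911784816368 c 1.3591139266013956
needle rad -0.0321 9
```

Request:
{"name": "move_arm", "arguments": {
  "targets": [
    [[0,-0.0125,0,0,0,0,1],[0,-0.0125,0,0,0,0,1],[0,-0.0125,0,0,0,0,1],[0,-0.0125,0,0,0,0,1],[0,0,0,0,0,0,1],[0,0,0,0,0,0,1],[0,0,0,0,0,0,1],[0,0,0,0,0,0,1]]
  ]
}}

```text
t: 19.1
position: [0.541, 0.1992, 0.1471]
ee_rot: [0.002, 0.999, -0.047, -0.0]
force: [-1.0, -8.0, 0.9]
width: 0.0175
grasp_force: 78.6
```

```bash
python3 -c "
from h import *
rel();im,m=snap('wrist');needle(im,m)"
```

```text
t 19.1 p [0.541  0.1992 0.1471] yaw -0.0935 tz [-0.0011 -0.0048 -1.    ] q [ 0.7026 -0.0129 -0.1227  0.003  -1.4649  0.7743] F [-0.9687 -8.0268  0.9339] T [-3.1501  0.1873  0.    ] w 0.0175329261886544 g 78.58781933784485
tip in slot mm (nominal) [  1.316    6.2909 -11.5713] force slot axes [-0.2353 -8.0816  0.9339]
rms 0.020510282911424062 c 1.4080439098676603
needle rad -0.0115 9
```

Request:
{"name": "move_arm", "arguments": {
  "targets": [
    [[0,0.04,0,0,0,0,1],[0,0.05,0,0,0,0,1],[0,0,-0.15,0,0,0,1],[0,0,-0.25,0,0,0,1],[0,0,-0.4,0,0,0,1],[0,0,-0.5,0,0,0,1],[0,0,-0.5,0,0,0,1],[0,0,-0.4,0,0,0,1]]
  ]
}}

```text
t: 19.95
position: [0.5412, 0.1985, 0.2381]
ee_rot: [-0.001, 0.999, -0.046, 0.001]
force: [0.0, 0.6, -0.2]
width: 0.0169
grasp_force: 78.6
```

```bash
python3 -c "
from h import *
plan([.465,.09,.235],-.091)"
```

```text
t 19.95 p [0.5412 0.1985 0.2381] yaw -0.092 tz [ 0.0027  0.0015 -1.    ] q [ 0.6997 -0.0244  0.0321  0.0006 -1.6242  0.7791] F [ 0.048   0.5719 -0.2153] T [-0.0118  0.0121  0.0242] w 0.016874379911943557 g 78.61141920089722
shift [-1.6475  2.8751  0.0687] turn z -0.0006413762489135412
```

Request:
{"name": "move_arm", "arguments": {
  "targets": [
    [[-0.33,0.57,0,0,0,0,1],[-0.33,0.57,0,0,0,0,1],[-0.33,0.57,0,0,0,0,1],[-0.33,0.57,0,0,0,0,1],[-0.33,0.57,0,0,0,0,1],[0,0,0,0,0,0,1],[0,0,0,0,0,0,1],[0,0,0,0,0,0,1]]
  ]
}}

```text
t: 20.75
position: [0.4648, 0.0912, 0.2356]
ee_rot: [-0.0, 0.999, -0.046, 0.0]
force: [-0.1, 0.0, -1.5]
width: 0.0169
grasp_force: 78.7
```

```bash
python3 -c "
from h import *
im,m=snap('wrist','w9.png');needle(im,m);dial(im,m,[.5265,.0723],rs=(12,20,26),rm=(38,41))
json.dump({k:np.array(v).tolist() for k,v in m.items()},open('w9.json','w'))
plan([.4633,-.3618,.236],-.218)"
```

```text
rms 0.04821995003030161 c 0.032412348862630176
needle rad -0.0161 9
12 165 [(-0.013, 4.1, 62)]
20 165 [(-0.019, 3.8, 69)]
26 164 [(-0.013, 3.9, 74)]
38 161 [(-0.61, 2.7, 24), (-0.409, 2.7, 23), (-0.209, 2.7, 28), (-0.012, 6.1, 112), (0.192, 2.3, 21)]
41 163 [(-0.012, 6.1, 90)]
t 20.8 p [0.4648 0.0912 0.2352] yaw -0.0918 tz [ 0.0001  0.0001 -1.    ] q [ 0.6215 -0.3009 -0.217  -0.     -1.6545  0.8575] F [ 0.838  -1.2621  0.2683] T [-0.0256 -0.054   0.0288] w 0.01721110991817607 g 78.67672562599182
shift [ 1.0006 11.2807 -0.0212] turn z 0.08033163933602973
```

The needle reads −0.016 and the wide mark −0.012 from straight above, so the pointer is on the mark. Now I'll return the spoon.

Request:
{"name": "move_arm", "arguments": {
  "targets": [
    [[0.071,0.806,0,0,0,0,1],[0.071,0.806,0,0,0,0,1],[0.071,0.806,0,0,0,0,1],[0.071,0.806,0,0,0,0,1],[0.071,0.806,0,0,0,0,1],[0.071,0.806,0,0,0,0,1],[0.071,0.806,0,0,0,0,1],[0.071,0.806,0,0,0,0,1]]
  ]
}}

```text
t: 21.6
position: [0.4637, -0.1693, 0.2347]
ee_rot: [0.0, 0.999, -0.046, -0.0]
force: [0.3, -0.3, -0.4]
width: 0.0174
grasp_force: 78.7
```

Request:
{"name": "move_arm", "arguments": {
  "targets": [
    [[0.071,0.806,0,0,0,0,1],[0.071,0.806,0,0,0,0,1],[0.071,0.806,0,0,0,0,1],[0.071,0.806,0,0,0,0,1],[0.071,0.806,0,0,0,0,1],[0.071,0.806,0,0,0,0,1],[0,0,0,0,0,0.08,1],[0,0,0,0,0,0,1]]
  ]
}}

```text
t: 22.4
position: [0.4628, -0.3631, 0.2338]
ee_rot: [-0.0, 0.994, -0.11, -0.001]
force: [0.7, 0.3, -0.9]
width: 0.017
grasp_force: 78.7
```

```bash
python3 -c "
from h import *
plan([.4633,-.3618,.130],-.218)
im,m=snap('wrist','w10.png')"
```

```text
t 22.4 p [ 0.4628 -0.3631  0.2338] yaw -0.2204 tz [-0.002   0.0007 -1.    ] q [-0.3246  0.011   0.0597 -0.     -1.6216  1.675 ] F [ 0.6641  0.3408 -0.9075] T [-0.0085 -0.0195 -0.0077] w 0.016975542498944413 g 78.72928261756897
shift [ 0.0107 -0.033   2.5955] turn z -0.0015040666861143226
```

Request:
{"name": "move_arm", "arguments": {
  "targets": [
    [[0.01,-0.03,0.3,0,0,0,1],[0,0,0.5,0,0,0,1],[0,0,0.5,0,0,0,1],[0,0,0.5,0,0,0,1],[0,0,0.5,0,0,0,1],[0,0,0.4,0,0,0,1],[0,0,0.1,0,0,0,1],[0,0,0,0,0,0,1]]
  ]
}}

```text
t: 23.25
position: [0.4631, -0.361, 0.1225]
ee_rot: [0.0, 0.994, -0.108, -0.0]
force: [-0.1, -0.3, -0.9]
width: 0.0173
grasp_force: 78.7
```

```bash
python3 -c "
from h import *
plan([.4633,-.3618,.0695],-.218)
s,r=st();im,m=snap('wrist','w11.png')
p=s['position'];X=r.as_matrix()
g=cv2.cvtColor(im,cv2.COLOR_RGB2GRAY)
print('tip far edge',proj(m,p+X[:,0]*.004-[0,0,.0587]));print(g[190:212,254],g[190:212,255]);print(g[204,246:266])"
```

```text
t 23.25 p [ 0.4631 -0.361   0.1225] yaw -0.2168 tz [-0.0009  0.0001 -1.    ] q [-0.3208  0.0218 -0.132   0.0002 -1.4179  1.6748] F [-0.0683 -0.3104 -0.8564] T [-0.0361  0.0572 -0.0298] w 0.01728009804050748 g 78.70644807815552
shift [0.0108 0.0176 1.324 ] turn z 0.0007919758686639453
t 23.25 p [ 0.4631 -0.361   0.1225] yaw -0.2168 tz [-0.0009  0.0001 -1.    ] q [-0.3208  0.0218 -0.132   0.0002 -1.4179  1.6748] F [-0.0683 -0.3104 -0.8564] T [-0.0361  0.0572 -0.0298] w 0.01728009804050748 g 78.70644807815552
tip far edge [254.0991 199.9421]
[211 196 170 138 123 113 119 116 116 117 126 138 143 146 147 145 146 146
 148 151 158 151] [210 197 172 142 122 116 114 115 114 120 127 139 143 146 147 145 145 148
 148 154 158 151]
[118 113 111 113 116 119 134 143 147 147 142 131 119 113 112 110 115 128
 138 141]
```

Request:
{"name": "move_arm", "arguments": {
  "targets": [
    [[0,0,0.1,0,0,0,1],[0,0,0.15,0,0,0,1],[0,0,0.15,0,0,0,1],[0,0,0.15,0,0,0,1],[0,0,0.15,0,0,0,1],[0,0,0.15,0,0,0,1],[0,0,0.15,0,0,0,1],[0,0,0.15,0,0,0,1]]
  ]
}}

```text
t: 24.1
position: [0.4632, -0.3614, 0.0764]
ee_rot: [0.0, 0.994, -0.109, -0.0]
force: [-0.0, 1.2, -1.3]
width: 0.0165
grasp_force: 78.7
```

Request:
{"name": "move_arm", "arguments": {
  "targets": [
    [[0,0,0.06,0,0,0,1],[0,0,0.05,0,0,0,1],[0,0,0.04,0,0,0,1],[0,0,0.02,0,0,0,1],[0,0,0.01,0,0,0,1],[0,0,0,0,0,0,1],[0,0,0,0,0,0,1],[0,0,0,0,0,0,1]]
  ]
}}

```text
t: 24.9
position: [0.4633, -0.3614, 0.0699]
ee_rot: [0.0, 0.994, -0.109, 0.0]
force: [0.1, 0.3, -0.5]
width: 0.0173
grasp_force: 78.7
```

Request:
{"name": "move_arm", "arguments": {
  "targets": [
    [[0,0,0.02,0,0,0,1],[0,0,0.01,0,0,0,1],[0,0,0,0,0,0,1],[0,0,0,0,0,0,0.15],[0,0,0,0,0,0,0.15],[0,0,0,0,0,0,0.15],[0,0,0,0,0,0,0.15],[0,0,0,0,0,0,0.15]]
  ]
}}

```text
t: 25.7
position: [0.4632, -0.3614, 0.0686]
ee_rot: [0.0, 0.994, -0.109, 0.0]
force: [-0.7, 0.4, 0.2]
width: 0.0366
grasp_force: 0.0
```

Request:
{"name": "move_arm", "arguments": {
  "targets": [
    [[0,0,-0.1,0,0,0,0.15],[0,0,-0.4,0,0,0,0.15],[0,0,-0.5,0,0,0,0.15],[0,0,-0.6,0,0,0,0.15],[0,0,-0.7,0,0,0,0.15],[0,0,-0.9,0,0,0,0.15],[-0.6,0,0,0,0,0,0.15],[-0.6,0,0,0,0,0,0.15]]
  ]
}}

```text
t: 26.5
position: [0.4165, -0.3512, 0.1993]
ee_rot: [0.001, 0.994, -0.109, 0.002]
force: [0.5, -0.3, 0.4]
width: 0.0363
grasp_force: 0.0
```

```bash
python3 - <<'E'
from h import *
st();im,m=snap('wrist','w12.png')
g=cv2.cvtColor(im,cv2.COLOR_RGB2GRAY)
p=proj(m,[.4633,-.3616,.108]);print('expected top centre',p)
x,y=int(p[0]),int(p[1]);b=(g[y-35:y+36,x-35:x+36]<125).astype(np.uint8)
n,l,s,c=cv2.connectedComponentsWithStats(b)
for i in range(1,n):
    if s[i,4]>80: print(s[i],c[i]+[x-35,y-35],onz(m,c[i]+[x-35,y-35],.108))
E
```

```text
t 26.5 p [ 0.4165 -0.3512  0.1993] yaw -0.2177 tz [ 0.0031 -0.0017 -1.    ] q [-0.3311 -0.1116 -0.1212  0.0006 -1.5577  1.6843] F [ 0.5254 -0.341   0.4233] T [-0.0038  0.0291  0.0163] w 0.03632507327939207 g 0.0
expected top centre [254.1597 134.2604]
[  0   0  71  71 893] [265.0045 153.9272] [ 0.4464 -0.3667  0.108 ]
[ 24  19  22  32 681] [253.6182 133.6138] [ 0.4639 -0.3613  0.108 ]
```

```bash
python3 -c "
from workcell import manip
print(manip.job_done())"
```

```text
the job is handed in; nothing more can be done
None
```

The job is handed in: in the last view the pointer was within about 0.02 rad of the wide mark, and the spoon is back in its own hole, within about 1 mm of where it started.

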